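# Move the fin damper combs over to the new engine barrel

### The job

The worn engine barrel still carries its two black damper combs; move them to the empty replacement barrel, each into the notches that fit its length, with its teeth down between the fins and fully home, then let go. Somebody left a spanner lying across the replacement barrel's fins, in the way of the combs: lay it flat on the bench. Leave the oil can, the spark plug and the brake pad where they are.

Things in the scene. Friction and masses are not known exactly. Their poses are not given: they have to be found in the camera images.
- barrel_old: Worn finned engine barrel, bare cast metal, fixed, on its side, bore level; carries the two black combs at the start. 118 mm wide (y), fin tops at z = 92, 129 long (x = -51 head face to +78 liner end). Origin: on the bench under the middle of the fins; x along the bore, z up. Seven fins across x, 5 thick, 14 pitch, 9 mm gaps centred at x = -35, -21, -7, 7, 21, 35.
- barrel_new: Replacement barrel: same casting, origin and axes, fixed, no combs on it at the start. On both, the fin tops have two rows of notches along x, at y = +47 (long comb) and y = -47 (short comb), 17 mm wide, 5 deep (floor z = 87); the gaps below are open, teeth enter from above. Between the rows at x = y = 0 stands a round port stub, 33 mm across, top z = 111.
- barrel_new_seat_long (a point): Where the long comb belongs: middle of the row of notches with six open gaps (y = +47), at the notch floor; axes as barrel_new. A comb is home when its origin is at its seat (play about 1.3 mm along the row, 1.5 mm across).
- barrel_new_seat_short (a point): Where the short comb belongs: middle of the four open gaps of the other row (x = -14, y = -47 on the barrel), at the notch floor; axes as barrel_new. The other two gaps of this row (x = 18.5 to 46.5) are filled by a square plug boss, top z = 99, its plug z = 104 (on both barrels).
- comb_long: Stiff black damper comb, six teeth, about 70 g. Origin: middle of the underside of its bar; x along the bar, z up. Bar 88 x 14 mm, z = 0 to 8; on it a grip rib 66 long, 10 wide (y), up to z = 22: grip this across y from above (fin tops are at z = 5 when home). Teeth 6.4 thick, 14 pitch, down to z = -22, round tips. Same both ways round. Starts home in the y = +47 row of barrel_old.
- comb_short: As comb_long but four teeth, about 50 g: bar 60 mm long, rib 38 mm long, all else the same. Starts home in the four open gaps of the y = -47 row of barrel_old (origin at x = -14, y = -47, z = 87 on the barrel).
- spanner: Combination spanner, 164 mm long (y), heads up to 28 wide, 8 thick, about 120 g; origin in the middle of its underside, z up. Shank 12 wide and 7 thick from y = -58 to +38. Starts lying across the fin tops of barrel_new, over both rows, beside the port stub on the head-face side (x about -34). The bench is z = 0; a free strip for it: x = 0.40 to 0.455, y = -0.19 to -0.03 m.
- oil_can: Small red oil can with thin curved spout, 203 mm tall, loose, near the front edge of the bench between the barrels. Origin on the bench; body 76 mm across, 100 high, centred at y = +19; spout tip at y = -57. Leave it alone. (Fixed scenery: a socket case, front edge at x = 0.46 m, y = -0.21 to 0.13 m, 35 mm high, its open lid up to 0.25 m high behind x = 0.63 m.)
- spark_plug: Spark plug lying on the bench, 90 mm long (y), 20 thick, loose; origin under its middle. Leave it alone.
- brake_pad: Brake pad lying flat on the bench, 44 x 120 (y) x 16 mm, loose; origin under its middle. Leave it alone.

How it is judged:
At the end, for the whole second after the job is handed in: On the replacement barrel each comb is home in its own row: origin within 4 mm (level) of its seat, at most 2 mm above the notch floor, tilt under 0.05 rad, aligned within 0.09 rad. The spanner lies flat on the bench (either face up, origin under 12 mm, tilt under 0.08 rad). All at rest (horizontal distance between comb_long and barrel_new_seat_long below 0.004 m and z of comb_long in the frame of barrel_new_seat_long between -0.003 and 0.002 m and angle between each of comb_long, comb_short's own z axis and vertical below 0.05 rad and angle between the x axis of each of comb_long, comb_short and the x axis of barrel_new, either way round below 0.09 rad and linear speed of each of comb_long, comb_short, spanner below 0.01 m/s and horizontal distance between comb_short and barrel_new_seat_short below 0.004 m and z of comb_short in the frame of barrel_new_seat_short between -0.003 and 0.002 m and height (world z) of spanner below 0.012 m and (angle between spanner's own z axis and vertical below 0.08 rad or angle between spanner's own z axis and vertical above 3.06 rad)); the robot touches nothing.
It fails at once if the oil can is moved by more than 25 mm (distance of oil_can from where it was at the start of the episode above 0.025 m).
It fails at once if the spark plug is moved by more than 25 mm (distance of spark_plug from where it was at the start of the episode above 0.025 m).
It fails at once if the brake pad is moved by more than 25 mm (distance of brake_pad from where it was at the start of the episode above 0.025 m).
It also fails if it takes over 72 s, if anything falls off the work surface, if the arm or the gripper's body presses on something with over 40 N, if the wrist force passes 120 N, or if a joint passes its speed limit or range.

### The arm

A 6-joint arm with a two-finger parallel gripper is mounted at the origin on a cart in front of the work surface, level with it; the furniture and walls round the work are solid. World frame = base frame: x ahead of the robot, y to its left, z up, the work surface at z = 0. Lengths are in m, angles in rad, forces in N, time in s.
With the tool pointing down it reaches from about 0.425 to 0.95 m from the base axis. Payload 3.5 kg.
Tool frame: the origin (TCP) lies between the finger pads; the fingertips stand 22 mm ahead of it and the grasp point (between the pads) lies 3 mm ahead of it (ctrl.nose_length is the z of the fingertips in the tool frame, in m); z points along the fingers, y is the line along which they close (so a half turn about z gives the same grasp; the last joint's range is limited). The gripper opens to 85 mm and grips with 20 to 120 N. Pads are 22 mm wide; open, the fingers measure 114 mm over their backs; the gripper's body (76 mm by 85 mm) begins 54 mm behind the grasp point. The pads swing forward as they close: fully open they stand 13 mm farther back than shut.
Start: joints at [1.192, 0.286, 1.577, -0, 1.279, -0.15], TCP at [0.153, 0.657, 0.253] pointing down, gripper open.
Joint ranges: [-2.77, 2.77], [-0.9, 2.22], [0.21, 2.48], [-1.53, 4.67], [0.24, 2.81], [-2.84, 2.84]. Speed limits (rad/s): [2.79, 2.79, 3.14, 3.14, 3.14, 3.14].

### API

Orientations are given as a unit quaternion [x, y, z, w].
In Python, from plant import ctrl gives the robot as it stands. The module is installed in compiled form; this text tells all that it offers.
- The arm moves only by the tool send_rows, never from a script. Its argument "rows" is text: rows parted by semicolons, each of 7 numbers parted by spaces: the turn, a rotation vector about the tool's x, y, z in degrees, then the shift along the tool's x, y, z in mm, then the opening, from -1 (shut) to 1 (fully open). A call has 1 to 8 rows; each row is the pose to reach, as a shift and turn from the pose commanded when the call began, along the tool's axes at that moment; what a row does not reach only later rows make up. A row lasts 1/8 s, in which the tool goes at most 62.5 mm and 10.7 degrees, less where a joint would pass 70% of its speed; a pose out of reach is approached as far as the arm can. A call with a gripper value outside its range is refused whole. The fingers move at their own pace and stop on an object; "grip_force" is the grip in N (left out, the last holds). Time passes only in rows, so rows that repeat a pose let the fingers close. It gives the time, the measured TCP pose, the force, the opening and the grip force at its end, in the units of the state.
- ctrl.get_state(): the state, without advancing time (a new reading comes with each control period).
- ctrl.read_camera(name): name is "scene" or "top" or "wrist"; returns a dict with "color" (384x512x3 uint8, red, green, blue), "fx", "fy", "cx", "cy" (pixels), "extrinsics" (4x4, takes a point from world to camera coordinates). Camera axes: x right, y down, z forward; pixel columns grow to the right and rows downward; lengths in m; the calibration is good to about 2 mm. A picture is of the moment at which its call begins. There is no depth.
- ctrl.sign_off(): hands the job in; it is judged then, once.
Trained networks look in a picture, given as the dict that the camera call returned (one of the last four; its "shot" number tells which), for a name from the list of things; names that differ only in an ending like _2 or _b are one class to them, and where a whole thing is asked for, a point or a joint stands for the part that bears it (a point fixed in the world has none). Each returns a list of dicts, best first, with "p" (0 to 1); they miss things now and then, are a little off and sometimes report something else, mostly with a low value. They report only what shows in the picture. A call takes as long as a camera call.
- ctrl.look_for(picture, target): "position" ([x, y, z] in m, in the coordinates of the camera as it stood for that picture, good to about 4 mm: the middle of the surface that is visible of it).
The state is a dict: "time": time; "qpos": joint angles; "dq": joint speeds; "joint_efforts": joint torques, N m; "eef_pos": TCP position; "tcp_rot": TCP orientation; "contact_force": force on the tool from outside, world axes, zero at the start; "wrist_torque": the same for the moment, N m; "opening": opening from 0.0 (shut) to 1.0 (fully open); "finger_force": force on a finger pad.
Only numpy, scipy, OpenCV 4.12 (cv2) and the standard library are available. Lean on these libraries where they do the work, as an engineer would, in place of code of your own. Each camera call takes 0.05 s, during which the arm holds its last target. There are 200 camera calls.

## Working session

There is one attempt and no reset: what is moved stays moved. The work goes in short steps, Python scripts to look and compute and a tool call to move; the robot and the scene stay as the last step left them, time stands still between calls to the robot, and variables do not carry over. Pictures are saved under pics/ and viewed, at most 10 in all, crops included, and the job is handed in when it is done.

Besides the shell and the picture viewer there is one more tool, called after "Call:" as a command line: name --argument value ..., lists and objects as JSON in quotes. send_rows: Moves the arm, as the interface text tells. Its arguments: {"type":"object","properties":{"rows":{"type":"string"},"grip_force":{"type":"number"}},"required":["rows"]}

```bash
mkdir -p pics
cat > h.py <<'E'
import numpy as np, cv2
from plant import ctrl
def look(pic,names):
    E=np.array(pic["extrinsics"]);Ei=np.linalg.inv(E)
    for n in names:
        for d in ctrl.look_for(pic,n)[:3]:
            p=Ei@np.r_[d["position"],1]
            print(n,round(d["p"],2),np.round(p[:3],4))
def save(pic,name): cv2.imwrite("pics/"+name+".png",cv2.cvtColor(pic["color"],cv2.COLOR_RGB2BGR))
E
python3 - <<'E'
from h import *
s=ctrl.get_state();print({k:np.round(v,3) for k,v in s.items()})
N=["barrel_old","barrel_new","comb_long","comb_short","spanner","oil_can","spark_plug","brake_pad"]
for c in ["top","scene"]:
    p=ctrl.read_camera(c);save(p,c+"0");print(c,p["fx"],p["cx"],p["cy"]);print(np.round(p["extrinsics"],3));look(p,N)
E
```

```text
{'time': np.float64(0.0), 'qpos': array([ 1.192,  0.287,  1.578,  0.   ,  1.279, -0.15 ]), 'dq': array([-0.001,  0.001,  0.001, -0.   , -0.001,  0.   ]), 'joint_efforts': array([ 0.0000e+00, -4.0598e+01, -2.9263e+01, -0.0000e+00,  6.0000e-03,
        0.0000e+00]), 'eef_pos': array([0.153, 0.657, 0.252]), 'tcp_rot': array([ 0.114,  0.993, -0.001, -0.   ]), 'contact_force': array([ 1.071,  0.01 , -1.054]), 'wrist_torque': array([ 0.015,  0.032, -0.014]), 'finger_force': np.float64(0.0), 'opening': np.float64(1.002)}
top 393.550836452577 259.6505212649551 193.21141943359467
[[ 0.009 -1.     0.016 -0.142]
 [-0.991 -0.011 -0.136  0.436]
 [ 0.136 -0.015 -0.991  1.25 ]
 [ 0.     0.     0.     1.   ]]
barrel_old 0.76 [0.4538 0.1943 0.084 ]
barrel_new 0.75 [ 0.492  -0.3116  0.0853]
barrel_new 0.24 [ 0.4553 -0.3     0.0987]
comb_long 0.53 [0.4439 0.2387 0.0996]
spanner 0.73 [ 0.455  -0.3008  0.0965]
oil_can 0.66 [0.3817 0.0394 0.078 ]
spark_plug 0.5 [ 0.3133 -0.3068  0.0128]
brake_pad 0.89 [ 0.4014 -0.517   0.0158]
scene 380.4124641369966 247.93095092130477 195.30613933149502
[[ 0.845 -0.534 -0.019 -0.419]
 [-0.336 -0.504 -0.795  0.143]
 [ 0.415  0.679 -0.606  1.144]
 [ 0.     0.     0.     1.   ]]
barrel_old 0.59 [0.4306 0.1715 0.0662]
barrel_new 0.91 [ 0.4838 -0.342   0.0752]
comb_long 0.56 [0.4409 0.2412 0.1007]
comb_short 0.65 [0.4339 0.1419 0.0939]
spanner 0.77 [ 0.4555 -0.3103  0.1008]
spanner 0.19 [ 0.4838 -0.3502  0.0756]
oil_can 0.61 [ 0.3107 -0.3134  0.0134]
oil_can 0.55 [0.3805 0.0233 0.0577]
oil_can 0.23 [ 0.3902 -0.5259  0.0182]
brake_pad 0.65 [ 0.3935 -0.5255  0.0126]
```

Run:
```python
import cv2
for n,(a,b,c,d) in {"top0":(110,340,130,470)}.items():
    im=cv2.imread(f"pics/{n}.png")
    im=im[a:b,c:d]; cv2.imwrite("pics/"+n+"c.png",cv2.resize(im,None,fx=2.35,fy=2.35,interpolation=cv2.INTER_CUBIC))
```

```text
(no output)
```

View pics/top0c.png

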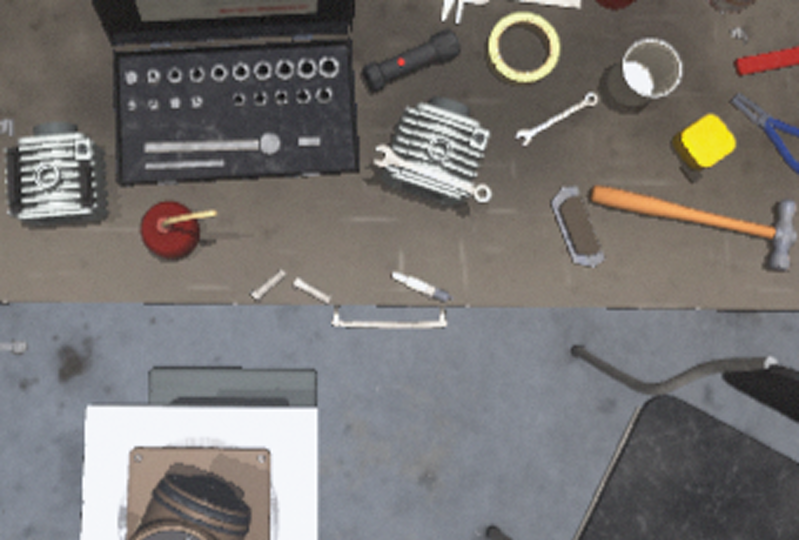

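View pics/scene0.png

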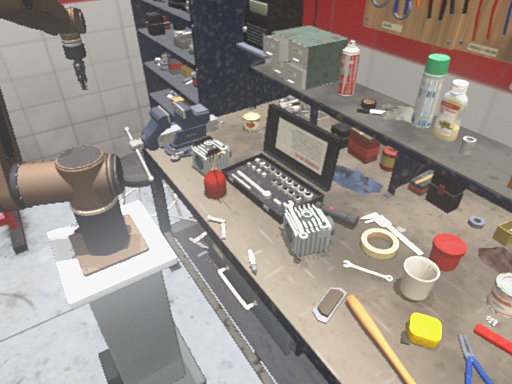

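Top crop: the old barrel is at about (50,175), nearly square to the bench. The new one is at (440,150), turned by about -17°, with the spanner across its near fins from (380,157) to (483,193). The oil can is at (170,230). Next I'll look from the wrist camera.

```bash
cat >> h.py <<'E'
from scipy.spatial.transform import Rotation as Rn
R0=np.diag([-1.,1,-1])
def go(*targets):
    """targets: (x,y,z,psi_deg) world TCP, tool down, tool y = Rz(psi) y. prints rows from the current pose"""
    s=ctrl.get_state();p=np.array(s["eef_pos"]);R=Rn.from_quat(s["tcp_rot"]).as_matrix()
    psi=np.degrees(np.arctan2(-R[0,1],R[1,1]))
    print("t %.2f pose"%s["time"],np.round(p,4),"psi %.2f"%psi,"tiltz",np.round(R[:,2],3),"open %.3f"%s["opening"],"F",np.round(s["contact_force"],1),"ff %.1f"%s["finger_force"])
    for x,y,z,a in targets:
        Rt=Rn.from_euler("z",a,degrees=True).as_matrix()@R0
        rv=Rn.from_matrix(R.T@Rt).as_rotvec(degrees=True)
        print("row",np.round(rv,2),np.round(R.T@(np.array([x,y,z])-p)*1000,1))
def proj(pic,P):
    E=np.array(pic["extrinsics"]);c=np.atleast_2d(P)@E[:3,:3].T+E[:3,3]
    return np.c_[pic["fx"]*c[:,0]/c[:,2]+pic["cx"],pic["fy"]*c[:,1]/c[:,2]+pic["cy"]]
def unproj(pic,uv,z):
    Ei=np.linalg.inv(np.array(pic["extrinsics"]));uv=np.atleast_2d(uv)
    d=np.c_[(uv[:,0]-pic["cx"])/pic["fx"],(uv[:,1]-pic["cy"])/pic["fy"],np.ones(len(uv))]@Ei[:3,:3].T
    o=Ei[:3,3];return o+d*((z-o[2])/d[:,2])[:,None]
E
python3 - <<'E'
from h import *
p=ctrl.read_camera("wrist");E=np.linalg.inv(np.array(p["extrinsics"]))
s=ctrl.get_state();R=Rn.from_quat(s["tcp_rot"]).as_matrix()
print(p["fx"],"cam in tool",np.round(R.T@(E[:3,3]-s["eef_pos"]),3),"\n",np.round(R.T@E[:3,:3],3))
go((.43,.19,.33,0))
E
```

```text
339.81162987562277 cam in tool [ 0.065  0.    -0.119] 
 [[ 0.001 -0.964 -0.264]
 [ 1.     0.001 -0.001]
 [ 0.001 -0.264  0.964]]
t 0.95 pose [0.1531 0.6574 0.2533] psi -13.11 tiltz [ 0.  0. -1.] open 1.000 F [ 0.6  0.  -0.1] ff 0.0
row [  0.     0.   -13.11] [-375.7 -392.4  -76.7]
```

Call:
send_rows --rows "0 0 -13 -376 -392 -77 1;0 0 -13 -376 -392 -77 1;0 0 -13 -376 -392 -77 1;0 0 -13 -376 -392 -77 1;0 0 -13 -376 -392 -77 1;0 0 -13 -376 -392 -77 1;0 0 -13 -376 -392 -77 1;0 0 -13 -376 -392 -77 1"

```text
time: 1.95
eef_pos: [0.4064, 0.2299, 0.3242]
tcp_rot: [0.001, 1.0, 0.0, 0.001]
contact_force: [1.2, -0.3, 0.0]
opening: 1.0
finger_force: 0.0
```

Run:
```python
from h import *
go((.43,.19,.30,0))
```

```text
t 1.95 pose [0.4064 0.2299 0.3242] psi -0.10 tiltz [ 0.001  0.001 -1.   ] open 1.000 F [ 1.2 -0.3  0. ] ff 0.0
row [ 0.03  0.08 -0.1 ] [-23.6 -39.9  24.2]
```

Call:
send_rows --rows "0 0 0 -24 -40 24 1;0 0 0 -24 -40 24 1;0 0 0 -24 -40 24 1"

```text
time: 2.33
eef_pos: [0.4296, 0.1919, 0.2998]
tcp_rot: [0.001, 1.0, 0.0, 0.0]
contact_force: [-0.6, 0.8, 0.2]
opening: 0.998
finger_force: 0.0
```

Run:
```python
from h import *
p=ctrl.read_camera("wrist");save(p,"w1")
import pickle;pickle.dump(p,open("w1.pkl","wb"))
look(p,["barrel_old","comb_long","comb_short","oil_can"]);go((.40,-.31,.33,-15))
```

```text
barrel_old 0.81 [0.4545 0.1965 0.0839]
comb_long 0.63 [0.4466 0.2427 0.1012]
comb_short 0.6 [0.4437 0.1503 0.1023]
oil_can 0.83 [0.3928 0.056  0.0791]
t 2.58 pose [0.4294 0.1927 0.3001] psi 0.01 tiltz [ 0.001  0.    -1.   ] open 1.000 F [ 0.4 -0.3 -0.6] ff 0.0
row [ 0.03  0.05 15.01] [  29.5 -502.7  -30.1]
```

View pics/w1.png

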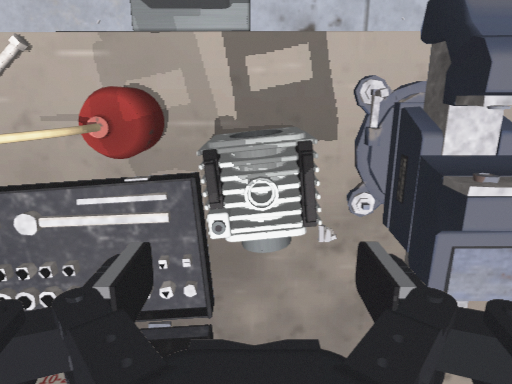

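Call:
send_rows --rows "0 0 18 -21 -503 0 1;0 0 18 -21 -503 0 1;0 0 18 -21 -503 0 1;0 0 18 -21 -503 0 1;0 0 18 -21 -503 0 1;0 0 18 -21 -503 0 1;0 0 18 -21 -503 0 1;0 0 18 -21 -503 0 1"

```text
time: 3.58
eef_pos: [0.45, -0.3094, 0.3001]
tcp_rot: [0.157, 0.988, -0.0, 0.001]
contact_force: [1.3, 0.2, -0.2]
opening: 0.999
finger_force: 0.0
```

Call:
send_rows --rows "0 0 0 0 0 0 1;0 0 0 0 0 0 1"

```text
time: 3.82
eef_pos: [0.4498, -0.3073, 0.2993]
tcp_rot: [0.157, 0.988, 0.0, -0.0]
contact_force: [-0.1, 0.7, -0.9]
opening: 1.001
finger_force: 0.0
```

Run:
```python
from h import *
import pickle
go()
p=ctrl.read_camera("wrist");save(p,"w2")
pickle.dump(p,open("w2.pkl","wb"))
look(p,["barrel_new","spanner","spark_plug"])
a=cv2.imread("pics/w1.png")[120:260,190:335]
c=unproj(p,[[255,190]],.1);print(c)
o=proj(p,[[.49,-.31,.1]])[0];print(o)
u,v=np.round(o).astype(int);u0=max(0,u-80);v0=max(0,v-90)
b=cv2.imread("pics/w2.png")[v0:v0+180,u0:u0+160];print("b origin",u0,v0,b.shape)
A=cv2.resize(a,None,fx=3,fy=3,interpolation=cv2.INTER_CUBIC)
# show w2 whole at half plus crops
B=cv2.resize(b,None,fx=2.2,fy=2.2,interpolation=cv2.INTER_CUBIC)
H=max(A.shape[0],B.shape[0]);pad=lambda m:cv2.copyMakeBorder(m,0,H-m.shape[0],0,0,cv2.BORDER_CONSTANT)
cv2.imwrite("pics/ab.png",np.hstack([pad(A),pad(B)]))
```

```text
t 3.83 pose [ 0.4498 -0.3073  0.2993] psi -18.08 tiltz [-0.     0.001 -1.   ] open 1.001 F [-0.1  0.7 -0.9] ff 0.0
barrel_new 0.62 [ 0.4944 -0.3142  0.0852]
spark_plug 0.89 [ 0.3201 -0.3064  0.0164]
spark_plug 0.43 [ 0.498  -0.3176  0.0825]
[[ 0.47150431 -0.31304059  0.1       ]]
[263.74607837 206.31234771]
b origin 184 116 (180, 160, 3)
```

View pics/ab.png

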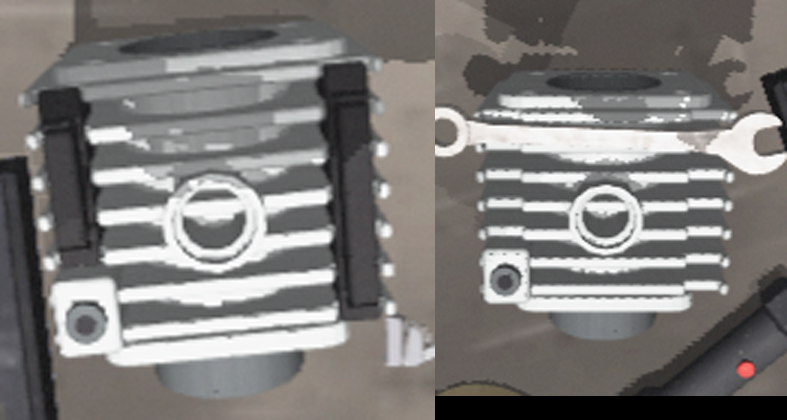

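The left crop (old barrel) shows the stub ring at (214,222), the plug at (86,324) and both combs. The right crop (new barrel) shows its ring at (606,218) and plug at (506,281), with the spanner along y≈135. I'll fit both barrel poses now.

```bash
cat > fit.py <<'E'
from h import *
import pickle
from scipy.optimize import minimize,least_squares
def Tm(q,P): 
    c,s=np.cos(q[2]),np.sin(q[2]);P=np.asarray(P,float)
    return np.c_[q[0]+c*P[:,0]-s*P[:,1],q[1]+s*P[:,0]+c*P[:,1],P[:,2]]
def ring(r,z=.111):
    a=np.linspace(0,2*np.pi,72,endpoint=False);return np.c_[r*np.cos(a),r*np.sin(a),0*a+z]
def lines(xs,ys,z=.092): return np.array([[x,y,z] for x in xs for y in ys])
def samp(im,uv): return cv2.remap(im,uv[:,0].astype(np.float32)[None],uv[:,1].astype(np.float32)[None],cv2.INTER_LINEAR)[0]
def fit(p,q0,fins):
    g=cv2.GaussianBlur(cv2.cvtColor(p["color"],cv2.COLOR_RGB2GRAY).astype(np.float32),(0,0),.8)
    ys=np.r_[np.linspace(-.036,-.02,9),np.linspace(.02,.036,9)]
    S=lambda q,P: samp(g,proj(p,Tm(q,P))).mean()
    fx=np.array(fins)
    def cost(v):
        q=[q0[0]+v[0]/1e3,q0[1]+v[1]/1e3,q0[2]+v[2]/50]
        return -(2*S(q,ring(.0152))-S(q,ring(.0195))-S(q,ring(.0105)) + 2*S(q,lines(fx,ys))-S(q,lines(fx[:-1]+.007,ys))-S(q,lines(fx[1:]-.007,ys)))
    best=min((minimize(cost,[a,b,c],method="Nelder-Mead",options=dict(initial_simplex=np.array([a,b,c])+np.vstack([np.zeros(3),np.eye(3)]))) for a in (-3,0,3) for b in (-3,0,3) for c in (-1,0,1)),key=lambda r:r.fun)
    v=best.x;return np.array([q0[0]+v[0]/1e3,q0[1]+v[1]/1e3,q0[2]+v[2]/50]),best.fun
E
python3 - <<'E'
from fit import *
A=[]
for f,org,sc,st,pl,fins in [("w1",(190,120),3,(214,222),(86,324),[-.028,-.014,0,.014,.028]),("w2",(184,116),2.2,(606-435,218),(506-435,281),[-.014,0,.014,.028])]:
    p=pickle.load(open(f+".pkl","rb"))
    P=unproj(p,[np.array(org)+np.array(st)/sc],.111)[0];Q=unproj(p,[np.array(org)+np.array(pl)/sc],.104)[0]
    d=(Q-P)[:2];yaw=np.arctan2(d[1],d[0])-np.arctan2(-.047,.0325)
    print(f,P,Q,"dist",np.hypot(*d),"exp .0571 yaw",np.degrees(yaw))
    q,fun=fit(p,[P[0],P[1],yaw],fins);print("fit",q[:2],np.degrees(q[2]),fun)
    im=cv2.resize(cv2.cvtColor(p["color"],cv2.COLOR_RGB2BGR),None,fx=3,fy=3,interpolation=cv2.INTER_CUBIC)
    R=[ring(.0165)]+[lines([x],[-.059,.059]) for x in np.arange(-.042,.05,.014)]
    yl=[.047,-.047]
    for y,xc,L,l in [(.047,0,.088,.066),(-.047,-.014,.06,.038)]:
        R+=[np.array([[xc+a*L/2,y+b*.007,.095] for a,b in [(-1,-1),(-1,1),(1,1),(1,-1)]]),np.array([[xc+a*l/2,y+b*.005,.109] for a,b in [(-1,-1),(-1,1),(1,1),(1,-1)]])]
    for r,col in zip(R,[(0,0,255)]+[(0,200,0)]*7+[(255,0,0),(0,255,255)]*2):
        cv2.polylines(im,[np.int32(np.round(proj(p,Tm(q,r))*3+1))],True,col,1)
    c=(proj(p,Tm(q,[[0,0,.1]]))[0]*3).astype(int);A.append(im[c[1]-260:c[1]+200,c[0]-200:c[0]+200])
cv2.imwrite("pics/ov.png",np.hstack(A))
p=pickle.load(open("w2.pkl","rb"))
# spanner: ring-end centre, open-head centre, shank mid at z~.1
for u,v in [(447-435,132),(756-435,142),(600-435,135)]: print(unproj(p,[[184+u/2.2,116+v/2.2]],.099))
E
```

```text
w1 [0.45305308 0.19845213 0.111     ] [0.49004292 0.1564847  0.104     ] dist 0.05594205507685668 exp .0571 yaw 6.729305885430471
fit [0.45345037 0.1980788 ] 5.780631717629581 -332.47442626953125
w2 [ 0.49429317 -0.31370498  0.111     ] [ 0.51154819 -0.36686785  0.104     ] dist 0.05589298758321235 exp .0571 yaw -16.6816266441317
fit [ 0.49471782 -0.31437077] -18.000815083860658 -405.140625
[[ 0.43891678 -0.36883881  0.099     ]]
[[ 0.48517216 -0.24133639  0.099     ]]
[[ 0.46094209 -0.30555136  0.099     ]]
```

View pics/ov.png

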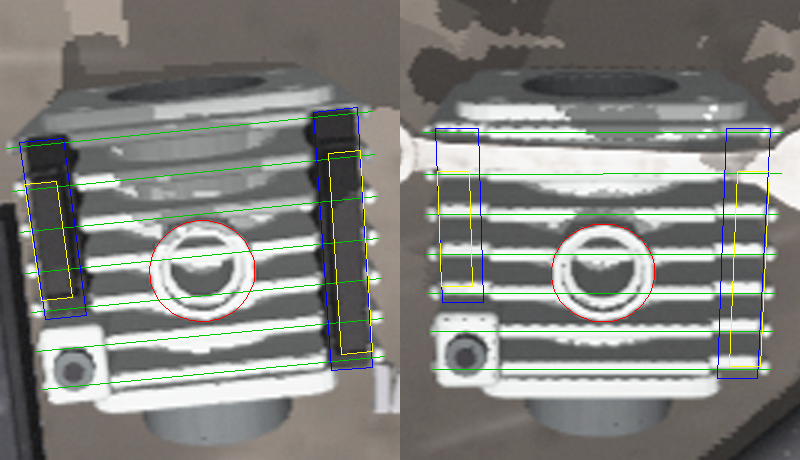

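The overlay fits well: old barrel (0.4535, 0.1981) at 5.8°, new barrel (0.4947, -0.3144) at -18.0°. The spanner origin is about (0.462, -0.304) at -19.9°, which gives barrel x = -34, y = 0, as expected. I'll grip its shank on the -y side, clear of the stub.

Run:
```python
from h import *
import pickle
print(np.round(ctrl.get_state()["qpos"],2))
p=ctrl.read_camera("top");print("spout tip",unproj(p,[[220.6,200.2]],.2))
go((.4512,-.335,.17,70),(.4512,-.335,.17,-110))
```

```text
[-0.78 -0.04  1.85  0.    1.33 -2.04]
spout tip [[ 0.39274651 -0.0257393   0.2       ]]
t 4.08 pose [ 0.45   -0.3066  0.2999] psi -17.99 tiltz [ 0. -0. -1.] open 1.001 F [ 0.3 -0.2 -0.1] ff 0.0
row [-4.000e-02  2.000e-02 -8.799e+01] [ -9.9 -26.6 129.9]
row [2.000e-02 4.000e-02 9.201e+01] [ -9.9 -26.6 129.9]
```

Call:
send_rows --rows "0 0 92 -10 -27 60 0.1;0 0 92 -10 -27 60 0.1;0 0 92 -10 -27 80 0.1;0 0 92 -10 -27 100 0.1;0 0 92 -10 -27 130 0.1;0 0 92 -10 -27 130 0.1;0 0 92 -10 -27 130 0.1;0 0 92 -10 -27 130 0.1"

```text
time: 5.08
eef_pos: [0.4511, -0.3359, 0.1698]
tcp_rot: [0.79, 0.613, 0.0, 0.0]
contact_force: [-0.3, -0.4, -0.1]
opening: 0.553
finger_force: 0.0
```

Call:
send_rows --rows "0 0 6.5 0 0 0 0.0;0 0 6.5 0 0 0 0.0;0 0 6.5 0 0 0 0.0"

```text
time: 5.45
eef_pos: [0.4509, -0.3363, 0.1697]
tcp_rot: [0.821, 0.571, 0.0, 0.0]
contact_force: [0.2, -0.2, -1.2]
opening: 0.501
finger_force: 0.0
```

Run:
```python
from h import *
p=ctrl.read_camera("wrist");save(p,"w3")
go((.4512,-.335,.116,-110))
for y in(-.069,0,.038,.064): print(y,proj(p,[[.4624+.3404*y,-.304+.9403*y,.099]]))
```

```text
t 5.50 pose [ 0.4509 -0.3364  0.1697] psi -110.45 tiltz [ 0. -0. -1.] open 0.502 F [ 0.5 -0.5 -0.4] ff 0.0
row [ 0.01  0.01 -0.45] [ 1.4 -0.2 53.7]
-0.069 [[251.3996342  267.50611672]]
0 [[250.1333291  156.83226673]]
0.038 [[249.32707162  86.36613712]]
0.064 [[248.72187927  33.47290688]]
```

View pics/w3.png

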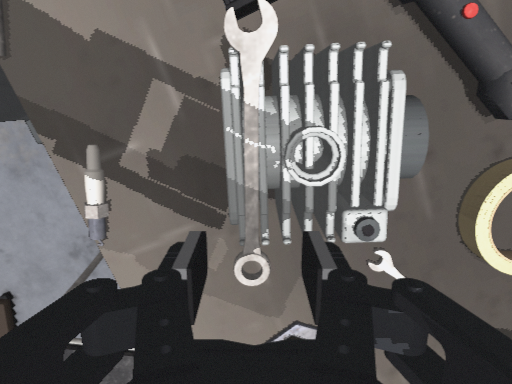

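Call:
send_rows --rows "0 0 0 1 0 40 0;0 0 0 1 0 54 0;0 0 0 1 0 54 0;0 0 0 1 0 54 -1;0 0 0 1 0 54 -1;0 0 0 1 0 54 -1;0 0 0 1 0 54 -1;0 0 0 1 0 54 -1" --grip_force 60

```text
time: 6.5
eef_pos: [0.4515, -0.3363, 0.1168]
tcp_rot: [0.822, 0.57, 0.0, 0.001]
contact_force: [-0.3, 0.8, 5.1]
opening: 0.087
finger_force: 59.1
```

Run:
```python
from h import *
go((.4512,-.335,.22,-110))
```

```text
t 6.50 pose [ 0.4515 -0.3363  0.1168] psi -110.55 tiltz [ 0.001 -0.001 -1.   ] open 0.087 F [-0.3  0.8  5.1] ff 59.1
row [ 0.09  0.05 -0.55] [   1.    -0.6 -103.2]
```

Call:
send_rows --rows "0 0 0 0 0 -15 -1;0 0 0 0 0 -40 -1;0 0 0 0 0 -80 -1;0 0 0 0 0 -110 -1;0 0 0 0 0 -110 -1"

```text
time: 7.12
eef_pos: [0.4522, -0.3368, 0.2288]
tcp_rot: [0.822, 0.57, 0.001, 0.003]
contact_force: [0.3, 0.1, -0.9]
opening: 0.089
finger_force: 58.8
```

Run:
```python
from h import *
p=ctrl.read_camera("wrist");save(p,"w4")
go((.42,-.141,.12,-90))
```

```text
t 7.17 pose [ 0.4513 -0.336   0.2263] psi -110.55 tiltz [ 0.002 -0.002 -1.   ] open 0.090 F [ 0.3  0.4 -1.2] ff 58.8
row [  0.1    0.07 -20.55] [171.7 -98.  105.9]
```

View pics/w4.png

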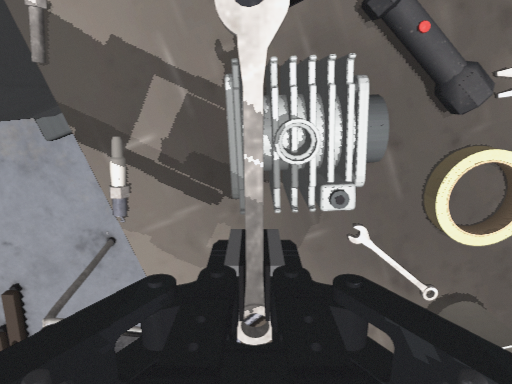

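Call:
send_rows --rows "0 0 -10 40 -20 0 -1;0 0 -20.5 80 -42 0 -1;0 0 -20.5 120 -62 20 -1;0 0 -20.5 162 -84 60 -1;0 0 -20.5 162 -84 110 -1;0 0 -20.5 162 -84 150 -1;0 0 -20.5 162 -84 170 -1;0 0 -20.5 162 -84 170 -1"

```text
time: 8.18
eef_pos: [0.4264, -0.1527, 0.052]
tcp_rot: [0.707, 0.707, -0.001, -0.004]
contact_force: [-0.5, -0.6, -1.6]
opening: 0.091
finger_force: 58.8
```

Run:
```python
from h import *
go((.43,-.155,.023,-90))
p=ctrl.read_camera("scene");save(p,"s1")
u,v=proj(p,[[.43,-.12,.06]])[0].astype(int);print(u,v)
c=p["color"][v-70:v+60,u-90:u+90,::-1];cv2.imwrite("pics/s1c.png",cv2.resize(c,None,fx=3,fy=3,interpolation=cv2.INTER_CUBIC))
```

```text
t 8.18 pose [ 0.4264 -0.1527  0.052 ] psi -90.05 tiltz [-0.007  0.005 -1.   ] open 0.091 F [-0.5 -0.6 -1.6] ff 58.8
row [-0.41 -0.26 -0.05] [-2.4  3.8 28.9]
250 198
```

View pics/s1c.png

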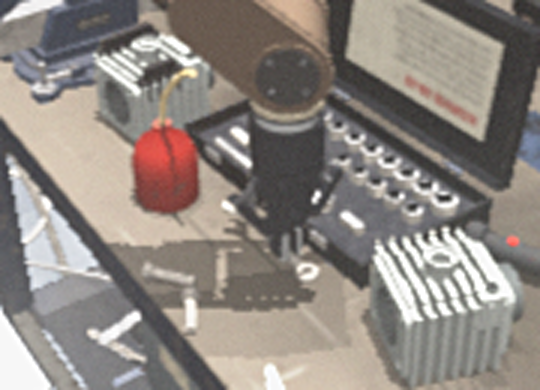

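The scene crop shows the spanner held upright between the oil can and the new barrel, just above the free strip, with everything clear. Lowering it now.

Call:
send_rows --rows "0 0 0 -2 2 14 -1;0 0 0 -2 3 24 -1;0 0 0 -2 3 28 -1;0 0 0 -2 3 28 -1"

```text
time: 8.72
eef_pos: [0.4321, -0.1565, 0.0272]
tcp_rot: [0.707, 0.707, -0.0, -0.0]
contact_force: [0.0, 0.2, -1.4]
opening: 0.088
finger_force: 58.8
```

Call:
send_rows --rows "0 0 0 0 0 0 -0.68;0 0 0 0 0 0 -0.6;0 0 0 0 0 -4 -0.55;0 0 0 0 0 -20 -0.5;0 0 0 0 0 -70 -0.5;0 0 0 0 0 -130 -0.3;0 0 0 0 0 -190 1;0 0 0 0 0 -190 1"

```text
time: 9.72
eef_pos: [0.4353, -0.1584, 0.2253]
tcp_rot: [0.707, 0.707, 0.002, 0.007]
contact_force: [0.3, -0.6, -0.3]
opening: 0.766
finger_force: 0.0
```

Run:
```python
from h import *
p=ctrl.read_camera("wrist");save(p,"w5")
look(p,["spanner","oil_can"])
c,s=np.cos(np.radians(5.8)),np.sin(np.radians(5.8))
L=np.array([.4535-s*.047,.1981+c*.047]);S=np.array([.4535+c*-.014+s*.047,.1981-s*.014-c*.047])
print("old L,S",L,S)
c,s=np.cos(np.radians(-18)),np.sin(np.radians(-18))
print("new L,S",.4947-s*.047,-.3144+c*.047,.4947-c*.014+s*.047,-.3144-s*.014-c*.047)
go((L[0],L[1],.21,5.8),(S[0],S[1],.21,5.8))
```

```text
spanner 0.82 [ 0.4333 -0.1056  0.0063]
old L,S [0.44875035 0.24485939] [0.44432132 0.14992582]
new L,S 0.5092237987356225 -0.26970034373412777 0.46686141003624526 -0.35477341834462295
t 9.88 pose [ 0.4317 -0.1562  0.2172] psi -90.05 tiltz [-0.001  0.    -1.   ] open 0.991 F [ 0.2  0.1 -0.4] ff 0.0
row [-1.000e-02 -4.000e-02 -9.585e+01] [401.1  16.7   7.3]
row [-1.000e-02 -4.000e-02 -9.585e+01] [306.1  12.3   7.3]
```

View pics/w5.png

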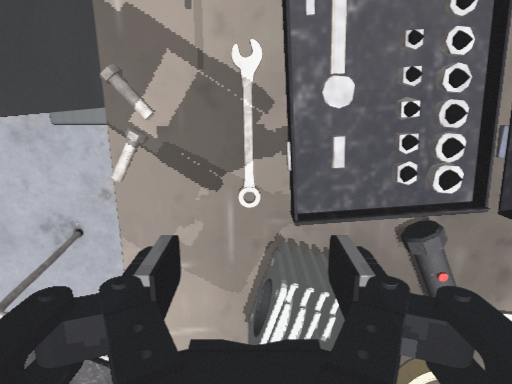

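The spanner lies flat on the bench, clear of the case and the barrel. Now the long comb. I'll rise over the oil can first.

Call:
send_rows --rows "0 0 -10 0 0 -45 0;0 0 -20 30 1 -75 -0.43;0 0 -30 80 3 -75 -0.43;0 0 -40 140 6 -75 -0.43;0 0 -50 200 8 -75 -0.43;0 0 -60 260 11 -75 -0.43;0 0 -70 320 14 -75 -0.43;0 0 -80 380 16 -60 -0.43"

```text
time: 10.88
eef_pos: [0.4482, 0.2254, 0.2763]
tcp_rot: [0.085, 0.996, -0.0, -0.0]
contact_force: [0.1, -0.0, -0.6]
opening: 0.286
finger_force: 0.0
```

Run:
```python
from h import *
go((.4488,.2449,.17,5.8))
```

```text
t 10.88 pose [0.4482 0.2254 0.2763] psi -9.71 tiltz [-0.001 -0.    -1.   ] open 0.286 F [ 0.1 -0.  -0.6] ff 0.0
row [ -0.03  -0.05 -15.51] [  2.6  19.4 106.3]
```

Call:
send_rows --rows "0 0 -10 3 19 40 -0.43;0 0 -15.5 3 19 80 -0.43;0 0 -15.5 3 19 106 -0.43;0 0 -15.5 3 19 106 -0.43;0 0 -15.5 3 19 106 -0.43"

```text
time: 11.5
eef_pos: [0.4491, 0.2425, 0.1716]
tcp_rot: [-0.047, 0.999, -0.0, -0.0]
contact_force: [0.9, -0.1, 0.2]
opening: 0.283
finger_force: 0.0
```

Run:
```python
from h import *
p=ctrl.read_camera("wrist");look(p,["comb_long"])
go((.4488,.2449,.119,5.8))
```

```text
comb_long 0.58 [0.4424 0.2412 0.1048]
t 11.60 pose [0.4498 0.2427 0.1729] psi 5.43 tiltz [ 0.002  0.001 -1.   ] open 0.283 F [ 0.2 -0.4 -0.6] ff 0.0
row [ 0.03  0.13 -0.37] [ 1.   2.2 53.9]
```

Call:
send_rows --rows "0 0 -0.4 1 1.5 30 -0.43;0 0 -0.4 1 1.5 50 -0.43;0 0 -0.4 1 1.5 54 -0.43;0 0 -0.4 1 1.5 54 -0.43;0 0 -0.4 1 1.5 54 -1;0 0 -0.4 1 1.5 54 -1;0 0 -0.4 1 1.5 54 -1;0 0 -0.4 1 1.5 54 -1" --grip_force 60

```text
time: 12.6
eef_pos: [0.449, 0.2444, 0.1191]
tcp_rot: [-0.051, 0.999, 0.0, 0.001]
contact_force: [-1.3, -0.4, 5.8]
opening: 0.097
finger_force: 61.5
```

Run:
```python
from h import *
go((.4488,.2449,.26,5.8))
```

```text
t 12.60 pose [0.449  0.2444 0.1191] psi 5.85 tiltz [ 0.003  0.001 -1.   ] open 0.097 F [-1.3 -0.4  5.8] ff 61.5
row [0.03 0.16 0.05] [  -0.3    0.6 -140.9]
```

Call:
send_rows --rows "0 0 0 0 0 -10 -1;0 0 0 0 0 -25 -1;0 0 0 0 0 -45 -1;0 0 0 0 0 -90 -1;0 0 0 0 0 -140 -1;0 0 0 0 0 -165 -1;0 0 0 0 0 -165 -1"

```text
time: 13.48
eef_pos: [0.4487, 0.2444, 0.2857]
tcp_rot: [-0.051, 0.999, 0.001, 0.003]
contact_force: [0.4, 0.7, -1.1]
opening: 0.093
finger_force: 60.6
```

Run:
```python
from h import *
p=ctrl.read_camera("wrist");look(p,["comb_long"])
go((.5092,-.2697,.28,-18))
```

```text
comb_long 0.74 [0.4346 0.2411 0.2693]
t 13.57 pose [0.4471 0.2438 0.2816] psi 5.85 tiltz [-0.002 -0.    -1.   ] open 0.096 F [-0.4 -0.3 -1.3] ff 60.6
row [-0.04 -0.1  23.85] [  -9.4 -517.2    1.7]
```

Call:
send_rows --rows "0 0 4 -2 -60 0 -1;0 0 8 -3 -120 0 -1;0 0 12 -4 -180 0 -1;0 0 16 -5 -240 0 -1;0 0 20 -6 -300 0 -1;0 0 24 -8 -360 0 -1;0 0 24 -9 -420 0 -1;0 0 24 -9 -480 0 -1"

```text
time: 14.58
eef_pos: [0.5047, -0.2339, 0.2797]
tcp_rot: [0.158, 0.987, 0.001, -0.002]
contact_force: [0.3, -0.3, -0.6]
opening: 0.094
finger_force: 60.6
```

Run:
```python
from h import *
go((.5092,-.2697,.18,-18))
```

```text
t 14.57 pose [ 0.5047 -0.2339  0.2797] psi -18.18 tiltz [-0.004  0.003 -1.   ] open 0.094 F [ 0.3 -0.3 -0.6] ff 60.6
row [ 0.1  -0.25 -0.18] [-15.9 -32.8  99.6]
```

Call:
send_rows --rows "0 0 0 -16 -33 40 -1;0 0 0 -16 -33 80 -1;0 0 0 -16 -33 100 -1;0 0 0 -16 -33 100 -1;0 0 0 -16 -33 100 -1"

```text
time: 15.2
eef_pos: [0.5115, -0.2689, 0.184]
tcp_rot: [0.157, 0.988, -0.001, 0.001]
contact_force: [0.3, -1.0, -0.6]
opening: 0.098
finger_force: 60.5
```

Run:
```python
from fit import *
p=ctrl.read_camera("wrist");save(p,"w6");pickle.dump(p,open("w6.pkl","wb"))
q,f=fit(p,[.4947,-.3144,np.radians(-18)],[-.028,-.014,0,.014,.028]);print(q[:2],np.degrees(q[2]),f)
im=cv2.resize(p["color"][:,:,::-1],None,fx=1.5,fy=1.5,interpolation=cv2.INTER_CUBIC)
q0=[.4947,-.3144,np.radians(-18)]
for r in [ring(.0165)]+[lines([x],[-.059,.059]) for x in np.arange(-.042,.05,.014)]: cv2.polylines(im,[np.int32(proj(p,Tm(q,r))*1.5)],True,(0,200,0),1)
cv2.imwrite("pics/w6o.png",im)
go((.5092,-.2697,.145,-18))
```

```text
[ 0.49495432 -0.31389335] -18.016835725638682 -272.4754638671875
t 15.25 pose [ 0.5117 -0.2691  0.1846] psi -18.10 tiltz [ 0.003 -0.002 -1.   ] open 0.099 F [0.2 0.1 0.3] ff 60.5
row [-0.07  0.19 -0.1 ] [ 2.3 -1.3 39.6]
```

View pics/w6o.png

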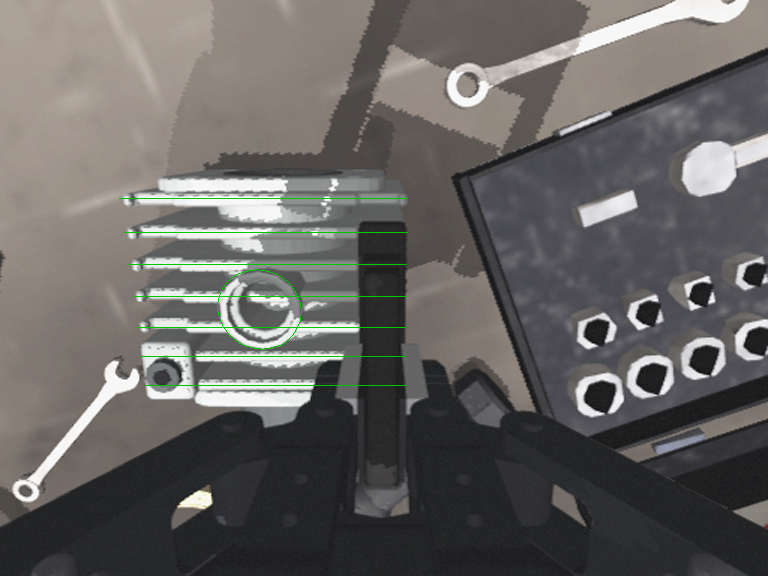

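The fit repeats to within 0.5 mm, and the comb sits straight in the grip with its near end at (383,222). I'll check the comb's offset in the grip from that.

Run:
```python
from fit import *
p=pickle.load(open("w6.pkl","rb"))
s=[.5117,-.2691,np.radians(-18.1)];z=.1846-.1191+.087
P=[[-.044,y,z+h] for h in(0,.008) for y in(-.007,.007)]+[[-.033,y,z+.022] for y in(-.005,.005)]
print(np.round(proj(p,Tm(s,P))*1.5,1))
g=cv2.cvtColor(p["color"],cv2.COLOR_RGB2GRAY)
print("col",g[140:185,255].tolist());print("row",g[165,230:280].tolist());print("row160",g[156,230:280].tolist())
go((.5093,-.2695,.145,-18))
```

```text
[[356.  219.7]
 [403.4 219.7]
 [354.6 223.8]
 [404.6 223.9]
 [360.1 274.2]
 [398.6 274.3]]
col [92, 92, 92, 96, 93, 95, 94, 66, 37, 34, 39, 42, 40, 43, 43, 43, 38, 44, 42, 39, 43, 42, 43, 38, 41, 42, 45, 42, 40, 31, 30, 35, 32, 31, 38, 45, 38, 41, 32, 38, 32, 32, 37, 40, 42]
row [95, 94, 94, 94, 95, 94, 94, 94, 76, 43, 43, 38, 41, 41, 39, 40, 44, 41, 42, 42, 39, 39, 42, 40, 43, 42, 41, 42, 41, 43, 41, 44, 38, 40, 40, 42, 40, 39, 37, 37, 47, 68, 80, 79, 78, 80, 79, 79, 80, 80]
row160 [143, 143, 143, 142, 141, 142, 137, 124, 97, 52, 38, 39, 42, 41, 44, 43, 39, 40, 39, 40, 40, 43, 44, 43, 40, 38, 44, 40, 43, 42, 40, 42, 41, 43, 41, 42, 40, 40, 42, 38, 48, 70, 81, 81, 82, 83, 82, 83, 81, 81]
t 15.25 pose [ 0.5117 -0.2691  0.1846] psi -18.10 tiltz [ 0.003 -0.002 -1.   ] open 0.099 F [0.2 0.1 0.3] ff 60.5
row [-0.07  0.19 -0.1 ] [ 2.3 -1.1 39.6]
```

Call:
send_rows --rows "0 0 0 2.3 -1.8 20 -1;0 0 0 2.3 -1.8 34 -1;0 0 0 2.3 -1.8 34 -1;0 0 0 2.3 -1.8 34 -1"

```text
time: 15.75
eef_pos: [0.5079, -0.2699, 0.1484]
tcp_rot: [0.158, 0.987, 0.0, -0.0]
contact_force: [0.7, -0.7, -0.9]
opening: 0.093
finger_force: 60.5
```

Run:
```python
from h import *
go((.5091,-.2702,.119,-18))
```

```text
t 15.75 pose [ 0.5079 -0.2699  0.1484] psi -18.15 tiltz [-0.  0. -1.] open 0.093 F [ 0.7 -0.7 -0.9] ff 60.5
row [ 0.   -0.01 -0.15] [-1.2  0.1 29.4]
```

Call:
send_rows --rows "0 0 0 -1.2 0 3 -1;0 0 0 -1.2 0 7 -1;0 0 0 -1.2 0 12 -1;0 0 0 -1.2 0 17 -1;0 0 0 -1.2 0 17 -1"

```text
time: 16.38
eef_pos: [0.5087, -0.27, 0.1307]
tcp_rot: [0.158, 0.987, 0.0, -0.001]
contact_force: [-0.7, 0.9, -1.6]
opening: 0.098
finger_force: 60.5
```

Run:
```python
from h import *
go((.5091,-.2702,.119,-18));print(ctrl.get_state()["wrist_torque"])
```

```text
t 16.38 pose [ 0.5087 -0.27    0.1307] psi -18.15 tiltz [-0.001  0.001 -1.   ] open 0.098 F [-0.7  0.9 -1.6] ff 60.5
row [ 0.03 -0.08 -0.15] [-0.5 -0.1 11.7]
[-0.00060554 -0.01473969 -0.04314547]
```

Teeth are in with no contact force. Continuing down.

Call:
send_rows --rows "0 0 0 0 0 4 -1;0 0 0 0 0 8 -1;0 0 0 0 0 11 -1;0 0 0 0 0 12 -1;0 0 0 0 0 12 -1"

```text
time: 17.0
eef_pos: [0.5091, -0.2703, 0.1196]
tcp_rot: [0.158, 0.987, -0.0, 0.0]
contact_force: [-0.1, -0.5, -0.8]
opening: 0.092
finger_force: 60.6
```

Run:
```python
from h import *
go((.5091,-.2702,.119,-18));print(ctrl.get_state()["wrist_torque"])
```

```text
t 17.00 pose [ 0.5091 -0.2703  0.1196] psi -18.15 tiltz [ 0. -0. -1.] open 0.092 F [-0.1 -0.5 -0.8] ff 60.6
row [-0.01  0.01 -0.15] [0.  0.1 0.6]
[-0.01386455 -0.01782889 -0.01803361]
```

Call:
send_rows --rows "0 0 0 0 0 1 -1;0 0 0 0 0 2 -1;0 0 0 0 0 2 -1"

```text
time: 17.38
eef_pos: [0.5092, -0.2704, 0.1191]
tcp_rot: [0.158, 0.987, -0.0, -0.0]
contact_force: [-3.4, 2.6, 6.4]
opening: 0.091
finger_force: 61.5
```

Call:
send_rows --rows "0 0 0 0 0 1 -0.6;0 0 0 0 0 0 -0.43;0 0 0 0 0 0 -0.43;0 0 0 0 0 -30 -0.43;0 0 0 0 0 -90 -0.43;0 0 0 0 0 -150 -0.43;0 0 0 0 0 -163 -0.43;0 0 0 0 0 -163 -0.43"

```text
time: 18.38
eef_pos: [0.5093, -0.2705, 0.2814]
tcp_rot: [0.158, 0.987, -0.001, 0.001]
contact_force: [-0.2, 0.6, -1.0]
opening: 0.284
finger_force: 0.0
```

Run:
```python
from fit import *
p=ctrl.read_camera("wrist");save(p,"w7");pickle.dump(p,open("w7.pkl","wb"));look(p,["comb_long"])
q=[.4948,-.3142,np.radians(-18)]
def combfit(p,q,y,xc,L,l):
    """dark-template fit of a comb seated near (xc,y,z=.087) in the barrel frame -> dx,dy mm, dyaw deg, dz"""
    g=cv2.GaussianBlur(cv2.cvtColor(p["color"],cv2.COLOR_RGB2GRAY).astype(np.float32),(0,0),.7)
    ed=[]
    for sx in(-1,):
        for t in np.linspace(-.005,.005,9): ed.append(((sx*L/2,t),(sx*1.,0)))
    for sy in(-1,1):
        for t in np.linspace(-L/2+.003,-L/2+.010,5): ed.append(((t,sy*.007),(0,sy*1.)))
        for k in range(-2 if L<.07 else -3,3 if L<.07 else 4):
            pass
    ed=np.array(ed)
    def cost(v):
        c,s=np.cos(v[2]/50),np.sin(v[2]/50);o=0
        for d,w in((.0012,1),(-.0012,-1)):
            e=ed[:,0]+ed[:,1]*d
            P=np.c_[xc+v[0]/1e3+c*e[:,0]-s*e[:,1],y+v[1]/1e3+s*e[:,0]+c*e[:,1],0*e[:,0]+.095]
            o-=w*samp(g,proj(p,Tm(q,P))).mean()
        return o
    r=min((minimize(cost,[a,b,0],method="Nelder-Mead") for a in(-2,0,2) for b in(-2,0,2)),key=lambda r:r.fun)
    return r.x[:2],np.degrees(r.x[2]/50),r.fun
print(combfit(p,q,.047,0,.088,.066))
p1=pickle.load(open("w1.pkl","rb"));print("ref",combfit(p1,[.4535,.1981,np.radians(5.8)],.047,0,.088,.066))
go((.4443,.1499,.28,5.8))
```

```text
comb_long 0.89 [ 0.5062 -0.272   0.1069]
(array([ 0.75992892, -0.50928337]), np.float64(0.003434441412047711), np.float64(-56.61625289916992))
ref (array([-0.09975483, -1.43441819]), np.float64(0.00030726309579753316), np.float64(-61.530799865722656))
t 18.48 pose [ 0.5083 -0.2697  0.2781] psi -18.15 tiltz [-0.003  0.002 -1.   ] open 0.283 F [-0.3  0.2 -0.3] ff 0.0
row [  0.12  -0.19 -23.95] [191.5 378.8  -0.7]
```

Call:
send_rows --rows "0 0 -8 27 54 0 -0.43;0 0 -16 54 108 0 -0.43;0 0 -24 81 162 0 -0.43;0 0 -24 108 216 0 -0.43;0 0 -24 135 270 0 -0.43;0 0 -24 162 324 0 -0.43;0 0 -24 191.5 379 0 -0.43;0 0 -24 191.5 379 40 -0.43"

```text
time: 19.48
eef_pos: [0.4449, 0.1535, 0.2409]
tcp_rot: [-0.055, 0.999, 0.001, 0.002]
contact_force: [0.4, 0.3, -0.8]
opening: 0.287
finger_force: 0.0
```

Run:
```python
from h import *
p=ctrl.read_camera("wrist");look(p,["comb_short"])
go((.4443,.1495,.17,5.8))
```

```text
comb_short 0.82 [0.4394 0.1506 0.103 ]
t 19.57 pose [0.4409 0.1503 0.2337] psi 6.01 tiltz [-0.013 -0.002 -1.   ] open 0.289 F [-0.4 -0.2 -0.6] ff 0.0
row [-0.01 -0.77  0.21] [-4.1 -1.1 63.7]
```

Call:
send_rows --rows "0 0 0 -2 0 40 -0.43;0 0 0 -2 0 62 -0.43;0 0 0 -2 0 62 -0.43;0 0 0 -2 0 62 -0.43"

```text
time: 20.08
eef_pos: [0.4478, 0.1492, 0.1794]
tcp_rot: [-0.05, 0.999, 0.0, 0.0]
contact_force: [-0.1, 1.1, 0.2]
opening: 0.284
finger_force: 0.0
```

Run:
```python
from h import *
go((.4443,.1495,.119,5.8))
```

```text
t 20.07 pose [0.4478 0.1492 0.1794] psi 5.78 tiltz [ 0.001  0.    -1.   ] open 0.284 F [-0.1  1.1  0.2] ff 0.0
row [-0.    0.05 -0.02] [ 3.5  0.6 60.4]
```

Call:
send_rows --rows "0 0 0 3.5 0.5 35 -0.43;0 0 0 3.5 0.5 56 -0.43;0 0 0 3.5 0.5 60 -0.43;0 0 0 3.5 0.5 60 -0.43;0 0 0 3.5 0.5 60 -1;0 0 0 3.5 0.5 60 -1;0 0 0 3.5 0.5 60 -1;0 0 0 3.5 0.5 60 -1"

```text
time: 21.08
eef_pos: [0.4449, 0.15, 0.1202]
tcp_rot: [-0.051, 0.999, 0.0, 0.002]
contact_force: [-1.3, -0.1, 6.1]
opening: 0.097
finger_force: 61.1
```

Call:
send_rows --rows "0 0 0 0 0 0 -1"

```text
time: 21.2
eef_pos: [0.4449, 0.15, 0.1202]
tcp_rot: [-0.051, 0.999, 0.0, 0.002]
contact_force: [-0.1, 0.2, 5.6]
opening: 0.096
finger_force: 61.1
```

Run:
```python
from h import *
go((.4443,.1495,.28,5.8))
```

```text
t 21.20 pose [0.4449 0.15   0.1202] psi 5.85 tiltz [ 0.003  0.    -1.   ] open 0.096 F [-0.1  0.2  5.6] ff 61.1
row [-0.01  0.18  0.05] [ 1.000e-01 -5.000e-01 -1.598e+02]
```

Call:
send_rows --rows "0 0 0 0 0 -10 -1;0 0 0 0 0 -25 -1;0 0 0 0 0 -45 -1;0 0 0 0 0 -90 -1;0 0 0 0 0 -140 -1;0 0 0 0 0 -162 -1;0 0 0 0 0 -162 -1"

```text
time: 22.08
eef_pos: [0.444, 0.15, 0.2833]
tcp_rot: [-0.051, 0.999, 0.0, 0.002]
contact_force: [0.1, 0.9, -0.9]
opening: 0.095
finger_force: 60.3
```

Run:
```python
from h import *
p=ctrl.read_camera("wrist");look(p,["comb_short"])
go((.4674,-.3556,.28,-18))
```

```text
comb_short 0.82 [0.4314 0.1477 0.2704]
t 22.18 pose [0.4427 0.1498 0.2796] psi 5.85 tiltz [-0.002 -0.    -1.   ] open 0.097 F [-0.1  0.2  0.1] ff 60.3
row [-0.03 -0.13 23.85] [ 2.690e+01 -5.053e+02 -3.000e-01]
```

Call:
send_rows --rows "0 0 4 3 -60 0 -1;0 0 8 6 -120 0 -1;0 0 12 10 -180 0 -1;0 0 16 13 -240 0 -1;0 0 20 16 -300 0 -1;0 0 24 19 -360 0 -1;0 0 24 23 -420 0 -1;0 0 24 26 -480 0 -1"

```text
time: 23.18
eef_pos: [0.4655, -0.3314, 0.2778]
tcp_rot: [0.158, 0.987, 0.002, -0.002]
contact_force: [0.3, -0.0, 0.2]
opening: 0.095
finger_force: 60.3
```

Run:
```python
from h import *
go((.4674,-.3556,.16,-18))
```

```text
t 23.18 pose [ 0.4655 -0.3314  0.2778] psi -18.18 tiltz [-0.003  0.004 -1.   ] open 0.095 F [ 0.3 -0.   0.2] ff 60.3
row [ 0.15 -0.25 -0.18] [ -9.9 -22.7 117.7]
```

Call:
send_rows --rows "0 0 0 -9 -23 50 -1;0 0 0 -9 -23 90 -1;0 0 0 -9 -23 116 -1;0 0 0 -9 -23 116 -1;0 0 0 -9 -23 116 -1;0 0 0 -9 -23 116 -1"

```text
time: 23.92
eef_pos: [0.4687, -0.3554, 0.1662]
tcp_rot: [0.158, 0.988, -0.001, 0.001]
contact_force: [0.2, -0.2, -0.3]
opening: 0.092
finger_force: 60.3
```

Run:
```python
from fit import *
p=ctrl.read_camera("wrist");look(p,["comb_short"])
go((.4674,-.3556,.149,-18))
s=ctrl.get_state();z=s["eef_pos"][2]-.1202+.087
t=[*s["eef_pos"][:2],np.radians(-18.15)]
a=proj(p,Tm(t,[[-.030,-.007,z+.008],[-.030,.007,z+.008],[-.030,0,z]]));print(a)
g=cv2.cvtColor(p["color"],cv2.COLOR_RGB2GRAY);u,v=a[2].astype(int)
print(v-10,g[v-10:v+10,u].tolist());print(u-28,g[v+8,u-28:u+28].tolist())
```

```text
comb_short 0.61 [ 0.4573 -0.3537  0.1501]
t 24.02 pose [ 0.4686 -0.3554  0.1661] psi -18.14 tiltz [ 0.002 -0.002 -1.   ] open 0.094 F [ 0.2 -0.3 -0.5] ff 60.3
row [-0.08  0.13 -0.14] [ 1.1 -0.6 17.1]
[[237.47874506 179.54461978]
 [269.58954179 179.59178553]
 [253.59707764 175.41498073]]
165 [102, 102, 100, 100, 100, 101, 102, 101, 104, 60, 36, 37, 41, 40, 46, 46, 44, 44, 45, 44]
225 [128, 128, 127, 128, 127, 125, 123, 124, 124, 128, 132, 141, 149, 132, 83, 41, 42, 44, 46, 46, 43, 43, 46, 45, 44, 44, 44, 46, 45, 45, 42, 45, 44, 44, 43, 44, 46, 44, 46, 44, 43, 43, 43, 45, 40, 90, 137, 152, 154, 153, 152, 152, 152, 153, 151, 152]
```

Call:
send_rows --rows "0 0 0 1.1 -0.5 10 -1;0 0 0 1.1 -0.5 17 -1;0 0 0 1.1 -0.5 17 -1;0 0 0 1.1 -0.5 17 -1"

```text
time: 24.52
eef_pos: [0.4668, -0.3551, 0.1474]
tcp_rot: [0.158, 0.987, 0.0, -0.0]
contact_force: [-0.5, -0.1, -0.4]
opening: 0.094
finger_force: 60.3
```

Run:
```python
from h import *
go((.4674,-.3556,.12,-18))
```

```text
t 24.52 pose [ 0.4668 -0.3551  0.1474] psi -18.15 tiltz [-0.  0. -1.] open 0.094 F [-0.5 -0.1 -0.4] ff 60.3
row [ 0.01 -0.01 -0.15] [-0.7 -0.3 27.4]
```

Call:
send_rows --rows "0 0 0 -0.7 -0.3 3 -1;0 0 0 -0.7 -0.3 7 -1;0 0 0 -0.7 -0.3 12 -1;0 0 0 -0.7 -0.3 16 -1;0 0 0 -0.7 -0.3 16 -1"

```text
time: 25.15
eef_pos: [0.4672, -0.3554, 0.1309]
tcp_rot: [0.158, 0.987, 0.0, -0.0]
contact_force: [0.4, -0.3, -0.8]
opening: 0.098
finger_force: 60.3
```

Call:
send_rows --rows "0 0 0 0 0 4 -1;0 0 0 0 0 8 -1;0 0 0 0 0 11 -1;0 0 0 0 0 12 -1;0 0 0 0 0 12 -1"

```text
time: 25.78
eef_pos: [0.4675, -0.3556, 0.1203]
tcp_rot: [0.158, 0.987, 0.0, -0.0]
contact_force: [-2.1, 2.7, 4.4]
opening: 0.095
finger_force: 60.9
```

Home height (0.1202) reached with light contact. Releasing and rising.

Call:
send_rows --rows "0 0 0 0 0 1 -1;0 0 0 0 0 1 -0.6;0 0 0 0 0 0 -0.43;0 0 0 0 0 0 -0.43;0 0 0 0 0 -30 -0.43;0 0 0 0 0 -90 -0.43;0 0 0 0 0 -150 -0.43;0 0 0 0 0 -180 -0.43"

```text
time: 26.78
eef_pos: [0.4683, -0.3565, 0.3041]
tcp_rot: [0.158, 0.987, -0.002, 0.003]
contact_force: [0.3, 0.1, -0.5]
opening: 0.281
finger_force: 0.0
```

Call:
send_rows --rows "0 0 0 -20 40 0 0;0 0 0 -20 40 0 0;0 0 0 -20 40 0 0"

```text
time: 27.15
eef_pos: [0.4986, -0.3237, 0.2987]
tcp_rot: [0.157, 0.988, 0.0, -0.001]
contact_force: [-0.3, -0.0, -1.0]
opening: 0.497
finger_force: 0.0
```

Run:
```python
from fit import *
go()
p=ctrl.read_camera("wrist");save(p,"w8")
look(p,["comb_long","comb_short","barrel_new"])
g=cv2.GaussianBlur(cv2.cvtColor(p["color"],cv2.COLOR_RGB2GRAY).astype(np.float32),(0,0),.7)
q,f=fit(p,[.4947,-.3147,np.radians(-18)],[-.028,-.014,0,.014,.028]);print(q[:2],np.degrees(q[2]))
# bar near end + side edges; scan in the barrel frame at bar-top height
for y,xe in((.047,-.044),(-.047,-.044)):
    for zt in(.095,):
        xs=np.arange(-.008,.0081,.0005)
        I=np.mean([samp(g,proj(p,Tm(q,np.c_[xe+xs,0*xs+y+d,0*xs+zt]))) for d in(-.003,0,.003)],0)
        J=np.mean([samp(g,proj(p,Tm(q,np.c_[0*xs+xe+d,y+s*.007+xs,0*xs+zt]))) for d in(.004,.006) for s in(-1,)],0)
        K=np.mean([samp(g,proj(p,Tm(q,np.c_[0*xs+xe+d,y+.007+xs,0*xs+zt]))) for d in(.004,.006)],0)
        print(y,"end",xs[np.argmin(np.gradient(I))]*1e3,"sides",xs[np.argmin(np.gradient(J))]*1e3,xs[np.argmax(np.gradient(K))]*1e3)
p=ctrl.read_camera("scene");look(p,["comb_long","comb_short","spanner"])
p=ctrl.read_camera("top");look(p,["oil_can","spark_plug","brake_pad","spanner"])
```

```text
t 27.15 pose [ 0.4986 -0.3237  0.2987] psi -18.12 tiltz [-0.001  0.    -1.   ] open 0.497 F [-0.3 -0.  -1. ] ff 0.0
comb_long 0.67 [ 0.5043 -0.273   0.1003]
comb_short 0.72 [ 0.4641 -0.3554  0.1036]
barrel_new 0.63 [ 0.4967 -0.3164  0.0823]
[ 0.49561578 -0.31438859] -17.90268747219002
0.047 end 6.938893903907228e-15 sides -4.499999999999997 -1.4999999999999944
-0.047 end -1.4999999999999944 sides 6.938893903907228e-15 2.000000000000009
comb_long 0.53 [ 0.4992 -0.2703  0.0976]
comb_long 0.23 [ 0.4782 -0.3481  0.074 ]
comb_short 0.62 [ 0.4572 -0.3634  0.099 ]
oil_can 0.73 [0.3823 0.0366 0.0776]
spark_plug 0.5 [ 0.3098 -0.3135  0.0137]
brake_pad 0.58 [ 0.4007 -0.5183  0.0177]
spanner 0.46 [ 0.4271 -0.0648  0.0042]
```

```bash
python3 -c "
from plant import ctrl
print(ctrl.sign_off())"
```

```text
the job is handed in; nothing more can be done
None
```

I moved both combs to the replacement barrel, laid the spanner flat on the bench strip, and handed the job in at about 27 s; the sign-off gave no verdict. Each comb went down to the tool height it had when home on the old barrel, with only light contact force, and the last pictures put both in their rows and the oil can, spark plug and brake pad where they started, to within the detectors' accuracy.

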